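# Unfold the gauge-board hook and hang up the connecting rod

### The job

On the casting inspection bench, swing the folded yellow hook on the blue gauge board fully out to its stop, then hang the bright steel connecting rod on it by its large eye. Lower the rod until you feel the hook carry it before you let go, without forcing it down, and leave it hanging still and free of the gripper. Leave the other things on the bench where they are.

Things in the scene. Friction and masses are not known exactly. Their poses are not given: they have to be found in the camera images.
- board: fixed upright blue board at the robot's left, 240 mm wide, 235 high, 12 thick, on a 12 mm thick steel foot plate (100 mm deep, 25 mm of it in front of the mid-plane). Origin: centre of width and thickness, at bench level. -x points out of the front face (the hook's side, facing the robot's right and somewhat away from the robot), +y along the board, z up. Place and yaw vary.
- hook (a joint): angle of the folding hook about its vertical hinge: 0 = folded flat along the board (it starts near that, 0 to 0.15), 1.57 = at its stop, pointing straight out of the front face (along the board's -x). Fully out means over 1.4. Stiff hinge: about 2 N at the post moves it, and it stays where it is left.
- hook_hinge (a point): on the hook's vertical hinge axis at the height of the top of its bar (215 mm above the bench), 20 mm in front of the board's face; hinge blocks reach 10 mm higher and 10 mm to each side along the board. Axes: y along the bar from hinge to post, z up; they turn with the hook (folded, y is the board's +y).
- hook_post (a point): centre of the top of the hook's upturned round end post: yellow, 14 mm diameter, rising 35 mm above the top of the bar (to 250 mm above the bench, 15 mm above the board's top edge); 95 mm from the hinge axis. Folded, its side is 13 mm clear of the board's face. It can be pinched from above.
- hook_seat (a point): point on top of the hook's bar, 60 mm from the hinge axis (35 mm short of the post's axis); the bar is 28 mm wide, flat, 12 mm deep, its top level and 215 mm above the bench. Axes as for hook_hinge. The rod is to hang on the bar between hinge and post; let go at a slant, it swings for a few seconds.
- rod: loose bright steel connecting rod lying flat, 191 mm long, 16 thick, 0.45 to 0.75 kg. Origin: on the underside, mid-width, at the best grip of the shank. +x to the large eye (robot's left at start; up when hung), z up as it lies. Shank 24 mm wide (y), from 15 mm on the +x side to 54 mm on the -x side; then small eye, 38 mm across, centre at x = -73 mm. Centre of mass about 15 mm to +x.
- rod_eye (a point): centre of the rod's large eye at mid-thickness (57 mm along +x, 8 mm up in the rod's frame). The eye is 84 mm outside with a 60 mm bore and two small bolt lugs at its sides (seen only). When the rod hangs properly this point is about 27 mm below the top of the hook's bar.
- liner: bystander: loose dark cast-iron cylinder liner standing on end, 100 mm across, 100 mm high; origin at the centre of its underside. It and the rod may stand in each other's place.
- piston: bystander: loose aluminium piston standing upright, 78 mm across, 68 mm high; origin at the centre of its underside.
- caliper: bystander: loose steel caliper lying flat, 200 mm long along its x, 12 mm high, jaws reaching 60 mm to its +y near the -x end; origin at the middle of the beam's underside.
- dye: bystander: loose blue bottle of marking fluid, 60 mm across, 150 mm high; origin at the centre of its underside.
Mind the look-alikes: they are no part of the job. What is shaped like the rod but brown or red is not meant.

How it is judged:
On the way, in this order (a step that is already met when the one before it is completed fails the run):
1. the hook is folded fully out (over 1.4 rad) (value of joint hook above 1.4 rad), for 0.2 s.
2. with the rod still in the fingers and its large eye over the hook, the hook bears on the rod with over 1.5 N (contact force between rod and board above 1.5 N and contact force between the fingers and rod above 1 N and y of rod_eye in the frame of hook_seat between -0.05 and 0.045 m and x of rod_eye in the frame of hook_seat between -0.03 and 0.03 m and z of rod_eye in the frame of hook_seat between -0.05 and 0.012 m and value of joint hook above 1.4 rad), for 0.15 s.
At the end, for the whole second after the job is handed in: Hook over 1.4 rad out; the rod hangs on its bar by the large eye: eye centre 15 to 40 mm below the bar's top, 10 to 105 mm from the hinge, within 30 mm sideways; the rod within 0.3 rad of upright, large eye up, slower than 0.05 m/s, fingers off it (value of joint hook above 1.4 rad and y of rod_eye in the frame of hook_seat between -0.05 and 0.045 m and x of rod_eye in the frame of hook_seat between -0.03 and 0.03 m and z of rod_eye in the frame of hook_seat between -0.04 and -0.015 m and angle between rod's own x axis and vertical below 0.3 rad and linear speed of rod below 0.05 m/s and contact force between rod and the fingers below 0.1 N); the robot touches nothing.
It fails at once if the rod is forced against the hook or board with more than 35 N (contact force between rod and board above 35 N).
It fails at once if the cylinder liner is moved more than 30 mm (distance of liner from where it was at the start of the episode above 0.03 m).
It fails at once if the piston is moved more than 30 mm (distance of piston from where it was at the start of the episode above 0.03 m).
It fails at once if the caliper is moved more than 30 mm (distance of caliper from where it was at the start of the episode above 0.03 m).
It fails at once if the bottle is moved more than 30 mm (distance of dye from where it was at the start of the episode above 0.03 m).
It also fails if it takes over 64 s, if anything falls off the work surface, if the arm or the gripper's body presses on something with over 40 N, if the wrist force passes 120 N, or if a joint passes its speed limit or range.

### The arm

A 7-joint arm with a two-finger parallel gripper is mounted at the origin on the work surface. World frame = base frame: x ahead of the robot, y to its left, z up, the work surface at z = 0. Lengths are in m, angles in rad, forces in N, time in s.
With the tool pointing down it reaches from about 0.4 to 0.85 m from the base axis. Payload 4.5 kg.
Tool frame: the origin (TCP) lies where the fingers leave the gripper's body, on its centre line; the fingertips stand arm.tcp_to_tips ahead of it and the grasp point (between the pads) lies 54 mm ahead of it (arm.tcp_to_tips is the distance from the TCP to the fingertips, in m); z points along the fingers, y is the line along which they close (so a half turn about z gives the same grasp; the last joint's range is limited). The gripper opens to 85 mm and grips with 20 to 120 N. Pads are 22 mm wide; open, the fingers measure 114 mm over their backs; the gripper's body (76 mm by 85 mm) begins 54 mm behind the grasp point. The pads swing forward as they close: fully open they stand 13 mm farther back than shut.
Start: joints at [1.198, 0.689, -0.195, 1.565, 0.157, 0.902, -0.215], TCP at [0.247, -0.574, 0.304] pointing down, gripper open.
Joint ranges: [-3.01, 3.01], [-0.46, 2.08], [-1.47, 1.51], [0.13, 2.56], [-1, 4.14], [0.04, 2.09], [-2.66, 2.66]. Speed limits (rad/s): [2.57, 2.57, 3.14, 3.14, 3.14, 3.14, 3.14].

### API

Orientations are given as a unit quaternion [w, x, y, z].
In Python, from bench import arm gives the robot as it stands. Calls block until the motion is done:
- arm.move_ptp(position, orientation): joint-space move of the TCP to a pose.
- arm.movel(position, velocity=0.15, frame=None): straight line of the TCP; frame=None keeps the orientation; velocity is the mean speed in m/s.
- arm.move_joints(angles): joint-space move.
- arm.move_gripper(opening, grip_force=None): finger opening in m; grip_force is the grip in N (None keeps the last); returns when the fingers have stopped.
- arm.sleep(seconds).
- arm.inverse_kinematics(position, orientation): joint angles nearest the present ones, or None.
- arm.state(): the state.
- arm.camera(name): name is "side" or "top"; returns a dict with "color" (400x640x3 uint8, red, green, blue), "K" (3x3 intrinsics, pixels), "D" ([k1, k2, p1, p2, k3] as OpenCV has them; the pictures are not rectified), "R" (3x3) and "t" (3): a world point X has camera coordinates R X + t. Camera axes: x right, y down, z forward; pixel columns grow to the right and rows downward; lengths in m; the calibration is good to about 2 mm. A picture is of the moment at which its call begins. There is no depth.
A pose or a line that the arm cannot do raises arm.IKError and nothing moves.
- arm.sign_off(): hands the job in; it is judged then, once.
The state is a dict: "t": time; "joint_positions": joint angles; "dq": joint speeds; "effort": joint torques, N m; "position": TCP position; "eef_rot": TCP orientation; "wrist_force": force on the tool from outside, world axes, zero at the start; "ft_torque": the same for the moment, N m; "finger_gap": finger opening in m; "finger_force": force on a finger pad.
Only numpy, scipy, OpenCV 4.12 (cv2) and the standard library are available. Lean on these libraries where they do the work, as an engineer would, in place of code of your own. Each camera call takes 0.05 s, during which the arm holds its last target. There are 200 camera calls.

## Working session

There is one attempt and no reset: what is moved stays moved. The work goes in short steps, each a Python script; the robot and the scene stay as the last script left them, time stands still between calls to the robot, and variables do not carry over. Pictures are saved under pics/ and viewed, at most 10 in all, crops included, and the job is handed in when it is done.

```bash
mkdir -p pics; ls
python3 - <<'E'
from bench import arm
import cv2,numpy as np,pickle
d={}
for n in("side","top"):
    c=arm.camera(n);d[n]=c;cv2.imwrite(f"pics/{n}0.png",cv2.cvtColor(c["color"],cv2.COLOR_RGB2BGR))
    print(n,np.round(c["K"],1).tolist(),np.round(c["D"],3),np.round(-c["R"].T@c["t"],3),np.round(c["R"],2).tolist())
pickle.dump(d,open("cam0.pkl","wb"))
s=arm.state();print(arm.tcp_to_tips,s["t"],s["position"],s["eef_rot"],s["wrist_force"])
E
```

```text
pics
side [[465.0, 0.0, 321.4], [0.0, 465.0, 198.3], [0.0, 0.0, 1.0]] [-0.105  0.     0.     0.     0.   ] [0.052 0.784 0.811] [[-0.88, -0.47, 0.0], [-0.26, 0.48, -0.84], [0.39, -0.74, -0.55]]
top [[489.3, 0.0, 320.3], [0.0, 489.3, 206.7], [0.0, 0.0, 1.0]] [0.012 0.    0.    0.    0.   ] [ 0.295 -0.06   1.431] [[0.02, -1.0, 0.03], [-0.99, -0.02, -0.16], [0.16, -0.02, -0.99]]
0.0726 0.1 [ 0.24703826 -0.57361752  0.30318337] [-7.71729678e-04  9.79385195e-01  2.01999983e-01 -2.26937038e-04] [-0.5240259  -0.04595997 -0.99442241]
```

View pics/side0.png

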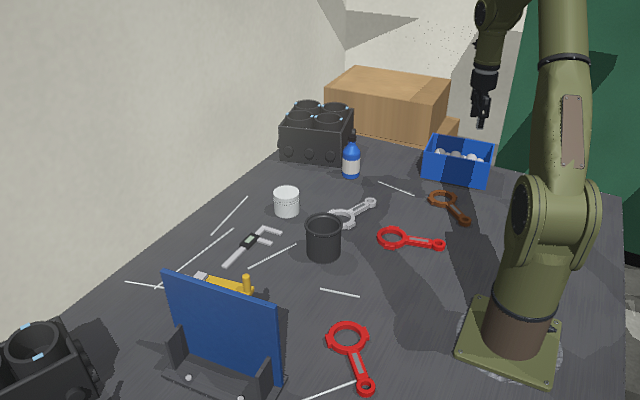

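View pics/top0.png

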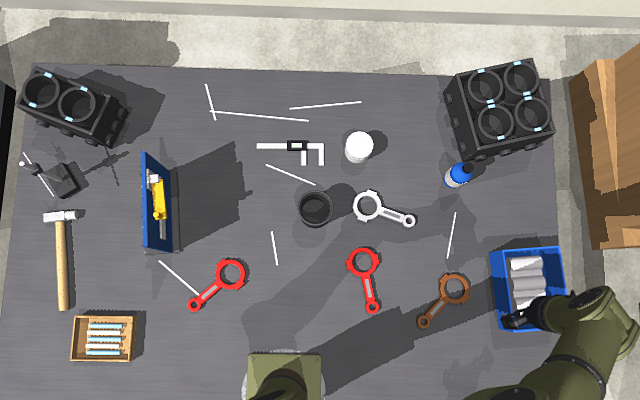

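The side view shows the board at (225,320) with the yellow post at (246,282), and the bright rod partly behind the liner. The top view shows the rod's large eye at about (367,206), its small eye at (410,220), the liner at (315,208), and the hook at (158,200). I'll enlarge these areas.

Run:
```python
import cv2,numpy as np
t=cv2.imread("pics/top0.png");s=cv2.imread("pics/side0.png")
def cr(i,x,y,w,h,k):return cv2.resize(i[y:y+h,x:x+w],None,fx=k,fy=k,interpolation=cv2.INTER_CUBIC)
a=cr(t,130,145,60,120,5);b=cr(t,285,175,100*14//10,60,3)
cv2.imwrite("pics/c1.png",np.hstack([a,cv2.copyMakeBorder(cr(t,340,180,90,60,5),0,300,0,0,cv2.BORDER_CONSTANT)]))
cv2.imwrite("pics/c2.png",cr(s,155,260,140,140,4))
```

```text
(no output)
```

View pics/c1.png

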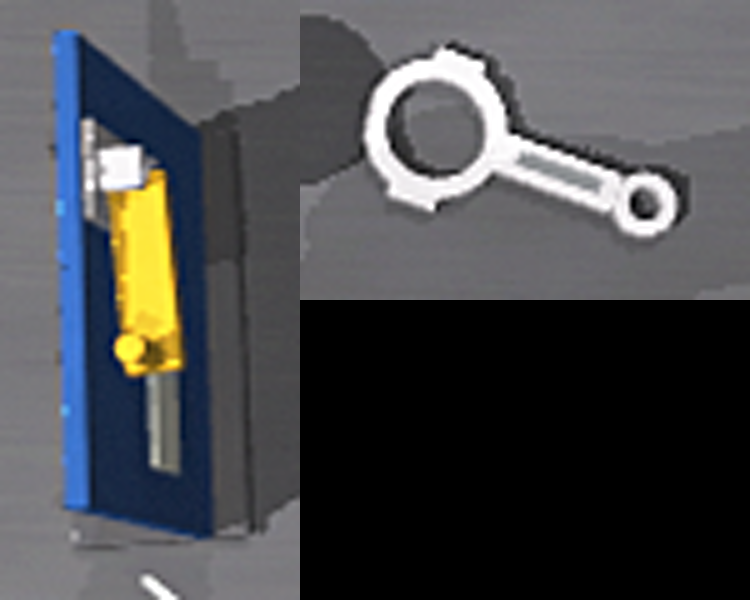

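View pics/c2.png

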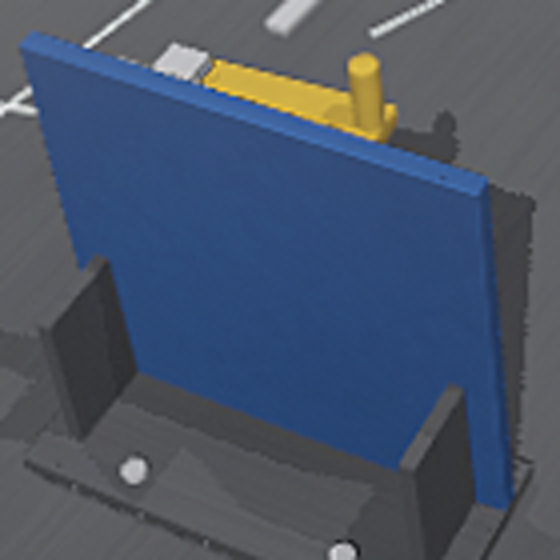

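```bash
cat > h.py <<'E'
import numpy as np,cv2,pickle
from scipy.spatial.transform import Rotation as Ro
def px(c,uv,z):
    u=cv2.undistortPoints(np.float64(uv).reshape(1,1,2),c["K"],np.float64(c["D"])).ravel()
    d=c["R"].T@[u[0],u[1],1]; o=-c["R"].T@c["t"]
    return o+d*(z-o[2])/d[2]
def proj(c,X):
    return cv2.projectPoints(np.float64(X).reshape(-1,3),cv2.Rodrigues(np.float64(c["R"]))[0],np.float64(c["t"]),c["K"],np.float64(c["D"]))[0].reshape(-1,2)
def q(z,y):  # tool z axis, tool closing axis y -> wxyz
    z=np.array(z,float);z/=np.linalg.norm(z);y=np.array(y,float);y-=z*(y@z);y/=np.linalg.norm(y)
    r=Ro.from_matrix(np.column_stack([np.cross(y,z),y,z])).as_quat();return np.roll(r,1)
E
python3 - <<'E'
from h import *
d=pickle.load(open("cam0.pkl","rb"));T,S=d["top"],d["side"]
t=lambda a,b:((a+.5)/5-.5+130,(b+.5)/5-.5+145)
r=lambda a,b:((a-300+.5)/5-.5+340,(b+.5)/5-.5+180)
s=lambda a,b:((a+.5)/4-.5+155,(b+.5)/4-.5+260)
P=lambda n,v:print(n,np.round(v,4))
P("far end",px(T,t(66,33),.235));P("near",px(T,t(78,508),.235))
P("far S",px(S,s(28,38),.235));P("near S",px(S,s(487,182),.235))
P("post T",px(T,t(130,346),.25));P("post S",px(S,s(366,62),.25))
P("hinge block T",px(T,t(122,165),.225));P("hinge S",px(S,s(183,60),.225))
P("eye",px(T,r(435,130),.016));P("small",px(T,r(645,203),.016))
P("eyeS",px(S,(342,219),.016));P("smallS",px(S,(370,202),.016))
P("liner",px(T,(315,205),.1));P("linerS",px(S,(324,222),.1));P("piston",px(T,(359,144),.068))
E
```

```text
far end [0.6158 0.3591 0.235 ]
near [0.3794 0.3351 0.235 ]
far S [0.616  0.3588 0.235 ]
near S [0.3794 0.3318 0.235 ]
post T [0.457  0.3114 0.25  ]
post S [0.4571 0.3082 0.25  ]
hinge block T [0.5515 0.3298 0.225 ]
hinge S [0.5508 0.3271 0.225 ]
eye [ 0.5283 -0.2273  0.016 ]
small [ 0.4881 -0.3509  0.016 ]
eyeS [ 0.5208 -0.2212  0.016 ]
smallS [ 0.484  -0.3432  0.016 ]
liner [ 0.5126 -0.0748  0.1   ]
linerS [ 0.5065 -0.0808  0.1   ]
piston [ 0.6994 -0.1981  0.068 ]
```

```bash
cat >> h.py <<'E'
C=np.array([.4976,.3465,0]);by=np.array([-.9942,-.1072,0]);by/=np.linalg.norm(by)
n=np.array([-by[1],by[0],0]);up=np.array([0,0,1.]);n=n if n[1]<0 else -n
hinge=np.array([.551,.328,.215]);
rx=np.array([.309,.951,0]);rx/=np.linalg.norm(rx);eye=np.array([.5283,-.2273,.008]);ro=eye-.057*rx
ry=np.cross(up,rx);GD=.066
def hang(e,a,sg):
    "TCP pose with eye centre at e, rod leaning a (eye toward board); tool pointing a below horizontal"
    X=up*np.cos(a)-n*np.sin(a);Z=n*np.cos(a)+up*np.sin(a)
    return e-.057*X+GD*Z, q(-Z,sg*np.cross(Z,X))
E
python3 - <<'E'
from h import *
from bench import arm
print(n)
for sg in(1,-1):
    print(sg,"pick",np.round(arm.inverse_kinematics(np.r_[ro[:2],.074],q(-up,sg*ry)),2) )
    print("post",arm.inverse_kinematics(np.r_[.457,.310,.3],q(-up,sg*by)))
    for a in(0,.15,.3,.5,.8):
        for s,h in((.06,.188),(.15,.225)):
            j=arm.inverse_kinematics(*hang(hinge+n*s+up*(h-.215),a,sg))
            print(a,s,None if j is None else np.round(j,2))
E
```

```text
[ 0.10720399 -0.99423705  0.        ]
1 pick [ 0.25  1.02  0.32  1.84 -0.73  0.41 -2.35]
post [-0.03389221  0.88364994 -1.25465607  1.7655613   0.90607129  1.20406429
  1.69132805]
0 0.06 [ 0.47  1.5  -0.83  1.64 -0.87  0.89 -2.08]
0 0.15 [ 0.5   1.37 -0.62  1.61 -0.94  1.16 -2.07]
0.15 0.06 [ 0.47  1.41 -0.83  1.69 -0.82  0.78 -2.16]
0.15 0.15 [ 0.5   1.28 -0.62  1.64 -0.88  1.05 -2.14]
0.3 0.06 [ 0.36  1.25 -0.62  1.73 -0.99  0.82 -2.07]
0.3 0.15 [ 0.39  1.15 -0.41  1.68 -0.99  1.09 -2.08]
0.5 0.06 [ 0.34  1.13 -0.61  1.77 -0.89  0.69 -2.24]
0.5 0.15 [ 0.37  1.03 -0.4   1.71 -0.89  0.96 -2.21]
0.8 0.06 [ 0.15  0.93 -0.4   1.8  -0.83  0.63 -2.41]
0.8 0.15 [ 0.07  0.86 -0.    1.75 -0.97  0.98 -2.22]
-1 pick [ 0.52  0.98 -0.17  1.82  0.39  0.37 -0.25]
post [-0.3820719   0.63065655 -0.49458659  1.78265915  0.3902514   0.8267933
 -0.95713157]
0 0.06 [ 0.58  1.65 -1.12  1.64 -0.46  0.72  0.71]
0 0.15 [ 0.68  1.53 -1.03  1.6  -0.51  0.91  0.71]
0.15 0.06 [ 0.57  1.52 -1.06  1.68 -0.47  0.65  0.67]
0.15 0.15 [ 0.68  1.44 -1.03  1.63 -0.43  0.84  0.61]
0.3 0.06 [ 0.53  1.39 -0.98  1.72 -0.5   0.6   0.65]
0.3 0.15 [ 0.67  1.35 -1.02  1.66 -0.34  0.77  0.49]
0.5 0.06 [ 0.48  1.24 -0.92  1.76 -0.42  0.53  0.49]
0.5 0.15 [ 0.64  1.22 -1.    1.69 -0.22  0.72  0.33]
0.8 0.06 [ 0.37  1.04 -0.84  1.79 -0.15  0.48  0.1 ]
0.8 0.15 [ 0.54  1.01 -0.9   1.73 -0.07  0.68  0.09]
```

```bash
python3 - <<'E'
from h import *
from bench import arm
Q=q(-up,-by)
post=lambda th:hinge+.095*(np.cos(th)*by+np.sin(th)*n)
th0=.09;p=np.array([.457,.310,0]);print(post(th0),p)
zt=.225+.0726
f=lambda:np.round(np.r_[arm.state()["wrist_force"],arm.state()["finger_gap"],arm.state()["finger_force"],arm.state()["t"]],3)
arm.move_ptp([.45,.1,.42],Q)
arm.move_ptp(np.r_[p[:2],.36],Q)
arm.move_gripper(.045)
arm.movel(np.r_[p[:2],zt],.1);print("down",f())
arm.move_gripper(.0,30);print("grip",f())
for th in np.linspace(.09,1.53,10)[1:]:
    arm.movel(np.r_[post(th)[:2],zt],.1);print(round(th,2),f())
for n_ in("top","side"):cv2.imwrite(f"pics/{n_}1.png",cv2.cvtColor(arm.camera(n_)["color"],cv2.COLOR_RGB2BGR))
E
python3 -c "
import cv2,numpy as np
a=cv2.imread('pics/top1.png')[120:300,100:360];b=cv2.imread('pics/side1.png')[180:400,150:410]
cv2.imwrite('pics/m1.png',np.hstack([cv2.resize(a,(400,277)),cv2.resize(b,(400,338))[:277]]))"
```

```text
[0.45784511 0.30936758 0.215     ] [0.457 0.31  0.   ]
down [-0.575 -1.2   -0.078  0.045  0.     4.75 ]
grip [-2.0430e+00 -1.1380e+00  5.4880e+00  1.3000e-02  2.9348e+01  5.1330e+00]
0.25 [-4.3650e+00 -1.0180e+00  7.6010e+00  1.2000e-02  3.0314e+01  5.4420e+00]
0.41 [-6.3290e+00 -3.3860e+00  9.4100e+00  1.3000e-02  3.0609e+01  5.7420e+00]
0.57 [-8.1820e+00 -5.3840e+00  1.1904e+01  1.3000e-02  3.0887e+01  6.0420e+00]
0.73 [-8.1450e+00 -8.7970e+00  1.5542e+01  1.3000e-02  3.1225e+01  6.3420e+00]
0.89 [-7.3070e+00 -1.0356e+01  1.4274e+01  1.3000e-02  3.1468e+01  6.6420e+00]
1.05 [-5.9930e+00 -1.1647e+01  1.4423e+01  1.3000e-02  3.1605e+01  6.9420e+00]
1.21 [-4.0150e+00 -1.3688e+01  1.1697e+01  1.3000e-02  3.1637e+01  7.2420e+00]
1.37 [-1.3390e+00 -1.2808e+01  1.0113e+01  1.3000e-02  3.1592e+01  7.5420e+00]
1.53 [ 7.6000e-02 -1.1328e+01  5.4890e+00  1.3000e-02  3.1446e+01  7.8420e+00]
```

View pics/m1.png

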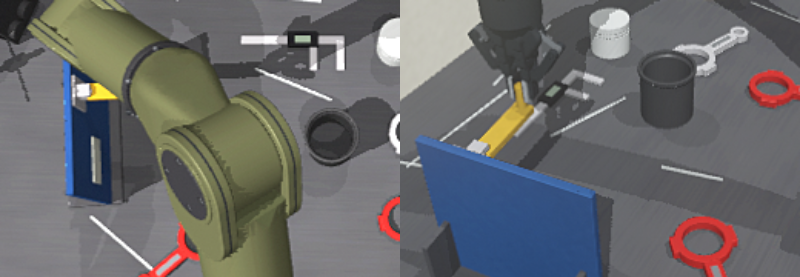

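The hook points straight out and the post is still in the fingers: the bar is at (95,92) in the left half, the post at (522,90) in the right half. I'll nudge it to the stop, release it, measure the post and pick up the rod.

Run:
```python
from h import *
from bench import arm
f=lambda:np.round(np.r_[arm.state()["wrist_force"],arm.state()["finger_gap"],arm.state()["finger_force"],arm.state()["t"]],3)
p=arm.state()["position"]
for k in(.002,.004,.006):
    arm.movel(p-by*k,.03);print(k,f())
    if arm.state()["wrist_force"][0]<-8:break
arm.move_gripper(.045)
p=arm.state()["position"]
arm.movel(np.r_[p[:2],.38],.15);print("up",f())
Q=q(-up,-ry)
arm.move_ptp([.45,-.05,.40],Q);
c={k:arm.camera(k) for k in("side","top")};pickle.dump(c,open("cam1.pkl","wb"))
for k in c:cv2.imwrite(f"pics/{k}2.png",cv2.cvtColor(c[k]["color"],cv2.COLOR_RGB2BGR))
arm.move_ptp(np.r_[ro[:2],.2],Q);arm.move_gripper(.06)
arm.movel(np.r_[ro[:2],.074],.1);print("down",f())
arm.move_gripper(.0,80);print("grip",f())
a=cv2.imread("pics/top2.png")[140:260,120:220];b=cv2.imread("pics/side2.png")[230:350,180:280]
cv2.imwrite("pics/m2.png",np.hstack([cv2.resize(a,(400,480),interpolation=2),cv2.resize(b,(400,480),interpolation=2)]))
```

```text
0.002 [-1.4320e+00 -3.4200e+00  3.4300e+00  1.3000e-02  3.1256e+01  8.3330e+00]
0.004 [-6.0120e+00 -5.8490e+00  6.5760e+00  1.3000e-02  3.1661e+01  8.5830e+00]
0.006 [-1.1648e+01 -5.6430e+00  1.0328e+01  1.3000e-02  3.2115e+01  8.8330e+00]
up [ 0.048 -0.564 -0.115  0.045  0.     9.942]
down [-1.008  0.049  0.288  0.06   0.    14.092]
grip [-3.9400e-01  1.1900e-01  5.8310e+00  2.2000e-02  7.9756e+01  1.4517e+01]
```

View pics/m2.png

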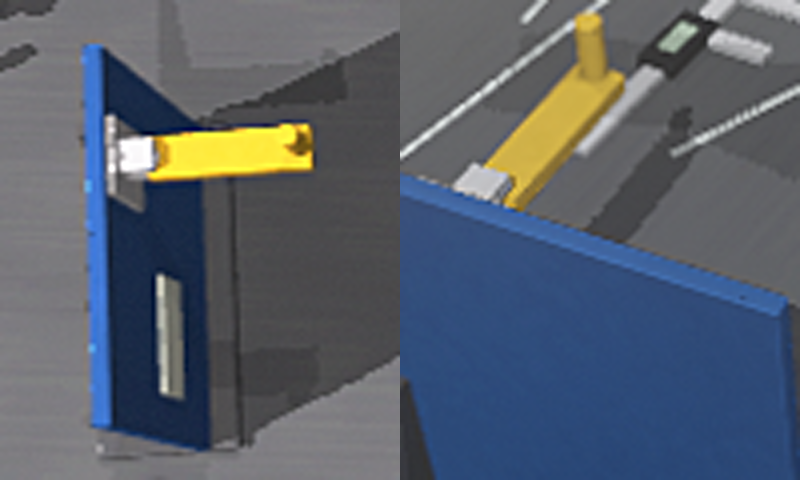

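The post top is at about (292,133) in the top crop and (589,20) in the side crop, so the hook is fully out. Next I'll lift the rod, compute the post position and check the grasp.

Run:
```python
from h import *
from bench import arm
c=pickle.load(open("cam1.pkl","rb"))
m=lambda a,b,x,y:((a+.5)/4-.5+x,(b+.5)/4-.5+y)
print("postT",px(c["top"],m(292,133,120,140),.25),"postS",px(c["side"],m(189,20,180,230),.25),"model",hinge+.095*n)
p=arm.state()["position"]
arm.movel(np.r_[p[:2],.30],.15)
s=arm.state();print(s["wrist_force"],s["ft_torque"],s["finger_gap"],s["position"],s["t"])
e=s["position"]+.057*rx-.066*up
c={k:arm.camera(k) for k in("side","top")};pickle.dump(c,open("cam2.pkl","wb"))
o=[]
for k in c:
    i=cv2.cvtColor(c[k]["color"],cv2.COLOR_RGB2BGR)
    uv=proj(c[k],e)[0];u,v=np.int32(uv)-[50,50];v=max(v,0);print(k,"eye pred",uv,"crop",u,v)
    o.append(cv2.resize(i[v:v+100,u:u+100],(400,400),interpolation=2))
cv2.imwrite("pics/m3.png",np.hstack(o))
```

```text
postT [0.5605261  0.22890049 0.25      ] postS [0.5599177  0.23050931 0.25      ] model [0.56118438 0.23354748 0.215     ]
[-0.11222275  0.09291004 -5.06962948] [-0.10192568 -0.02554745 -0.03130759] 0.02220812178402605 [ 0.510773   -0.28167128  0.29909393] 16.175
side eye pred [342.50092321 151.46671237] crop 292 101
top eye pred [376.971036   191.71199947] crop 326 141
```

View pics/m3.png

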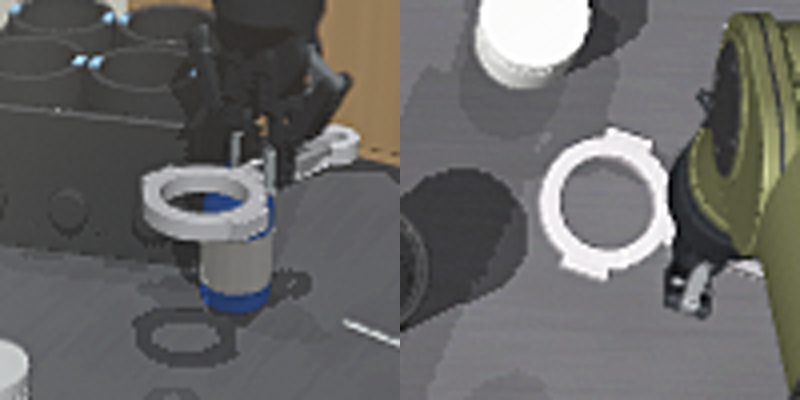

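```bash
sed -i 's/^hinge=.*/hinge=np.array([.5501,.3243,.215]);/' h.py
cat > plan.py <<'E'
from h import *
g=lambda x0,x1,z0,z1:np.stack(np.meshgrid(np.linspace(x0,x1,12),np.linspace(z0,z1,12)),-1).reshape(-1,2)
rod=np.vstack([g(29.2,42,-8,8),g(-42,-26.5,-8,8),g(-150,-42,-8,8),g(-68,-46,-10,66),g(-100,-14,66,180)])
hook=[(0,103,203,215),(88,102,215,250),(-10,10,190,225),(-40,-20,0,235)]
def clear(w):  # w=(s,h,a) mm,rad
    X=np.array([-np.sin(w[2]),np.cos(w[2])]);Z=np.array([np.cos(w[2]),np.sin(w[2])])
    P=w[:2]+rod[:,:1]*X+rod[:,1:]*Z;m=99
    for a,b,c,d in hook:
        dx=np.maximum(np.maximum(a-P[:,0],P[:,0]-b),0);dy=np.maximum(np.maximum(c-P[:,1],P[:,1]-d),0)
        m=min(m,np.hypot(dx,dy).min())
    return m
def seg(u,v,k=25):return [np.array(u)+(np.array(v)-u)*t for t in np.linspace(0,1,k)]
def line(W,k=25):return sum([seg(a,b,k) for a,b in zip(W,W[1:])],[])
if __name__=="__main__":
    r=np.random.default_rng(0);best=(-1,None)
    from scipy.optimize import differential_evolution as de
    def W(v):
        a0=v[0];Z=np.array([np.cos(a0),np.sin(a0),0])
        w1=np.array([v[1],v[2],a0]);return [w1+70*Z,w1,np.array(v[3:6]),np.array([62,200,.2])]
    R=de(lambda v:-min(clear(w) for w in line(W(v),15)),[(.2,1.1),(50,120),(190,260),(50,100),(190,240),(.2,1.)],maxiter=40,popsize=10,seed=1)
    print(-R.fun,[np.round(w,2).tolist() for w in W(R.x)])
    np.save("W.npy",W(R.x))
    from bench import arm
    q0=arm.state()["joint_positions"]
    for w in W(R.x)+[np.array([62,188,.2])]:
        j=arm.inverse_kinematics(*hang(hinge+n*w[0]/1e3+up*(w[1]/1e3-.215),w[2],-1));print(clear(w),None if j is None else np.round(j,2))
E
timeout 300 python3 plan.py
```

```text
10.578492330891208 [[132.94, 293.08, 1.05], [98.25, 232.28, 1.05], [94.37, 212.79, 0.87], [62.0, 200.0, 0.2]]
50.6320583734656 [ 0.46  0.81 -0.94  1.68  0.16  0.82 -0.27]
11.750702329204529 [ 0.38  0.88 -0.91  1.75  0.24  0.67 -0.34]
10.578492330891208 [ 0.47  1.02 -0.98  1.77  0.15  0.59 -0.18]
12.028589426603787 [ 0.61  1.54 -1.18  1.7  -0.22  0.6   0.41]
0.02858942660378716 [ 0.61  1.55 -1.17  1.69 -0.2   0.6   0.42]
```

Run:
```python
from plan import *
from bench import arm
W=np.load("W.npy")
T=lambda w:hang(hinge+n*w[0]/1e3+up*(w[1]/1e3-.215),w[2],-1)
p=arm.state()["position"]
arm.movel(np.r_[p[:2],.36],.2)
arm.move_ptp(*T(W[0]+[45,60,0]));arm.move_ptp(*T(W[0]))
s=arm.state();print(s["position"]-T(W[0])[0],s["t"],s["finger_gap"],s["wrist_force"])
c={k:arm.camera(k) for k in("side","top")}
o=[];e=hinge+n*W[0][0]/1e3+up*(W[0][1]/1e3-.215)
for k in c:
    i=cv2.cvtColor(c[k]["color"],cv2.COLOR_RGB2BGR)
    for P in(e,np.r_[(hinge+.095*n)[:2],.25]):print(k,proj(c[k],P)[0])
    u,v=np.int32(proj(c[k],e)[0])-[70,70];v=max(v,0);print("crop",u,v)
    o.append(cv2.resize(i[v:v+140,u:u+140],(400,400),interpolation=2))
cv2.imwrite("pics/m4.png",np.hstack(o))
```

```text
[-0.0003824  -0.00058352 -0.00107785] 18.5417 0.021813464426942333 [ 1.25652068  0.13274618 -4.13902282]
side [234.58065716 206.44216325]
side [226.9335754 234.3917658]
crop 164 136
top [204.11559501 167.60490553]
top [192.23043154 172.96098906]
crop 134 97
```

View pics/m4.png

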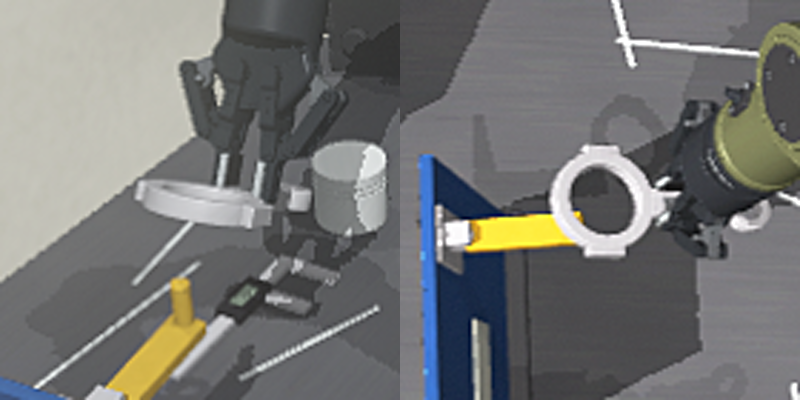

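The eye's pixel position matches the prediction in both views (about (203,203) in the side half, (602,200) in the top half). I'll thread it over the post and lower it.

Run:
```python
from plan import *
from bench import arm
W=np.load("W.npy")
T=lambda w:hang(hinge+n*w[0]/1e3+up*(w[1]/1e3-.215),w[2],-1)
F=lambda:arm.state()["wrist_force"]
def go(w,v=.1):
    p,Q=T(w);arm.movel(p,v,frame=Q)
for a,b,k in((W[0],W[1],3),(W[1],W[2],3),(W[2],W[3],7)):
    for w in seg(a,b,k)[1:]:
        f0=F();go(w)
        if np.linalg.norm(F()-f0)>6:print("CONTACT",w,f0,F());raise SystemExit
print("at W3",arm.state()["t"],F())
w=W[3].copy();go(w-[0,4,0],.05);w[1]-=4;arm.sleep(.3);f0=F();print(f0)
for i in range(26):
    w[1]-=.7;go(w,.02);arm.sleep(.05)
    d=F()-f0
    if d[2]>.6:print(round(w[1],1),np.round(d,2))
    if d[2]>3.2:break
arm.sleep(.3);print(np.round(F()-f0,2),arm.state()["t"],arm.state()["finger_gap"])
c={k:arm.camera(k) for k in("side","top")};o=[]
for k in c:
    i=cv2.cvtColor(c[k]["color"],cv2.COLOR_RGB2BGR)
    u,v=np.int32(proj(c[k],hinge+n*.06)[0])-[70,70];v=max(v,0)
    o.append(cv2.resize(i[v:v+140,u:u+140],(400,400),interpolation=2))
cv2.imwrite("pics/m5.png",np.hstack(o))
```

```text
at W3 22.0083 [ 0.0620365   1.28386792 -3.64379844]
[-0.52858749 -0.28588898 -4.85926608]
194.6 [ 0.64 -0.9   0.67]
193.2 [-0.45 -0.27  0.61]
190.4 [0.59 0.4  2.33]
189.7 [1.72 1.32 3.98]
[0.33 1.01 6.53] 25.5583 0.02178782206307316
```

View pics/m5.png

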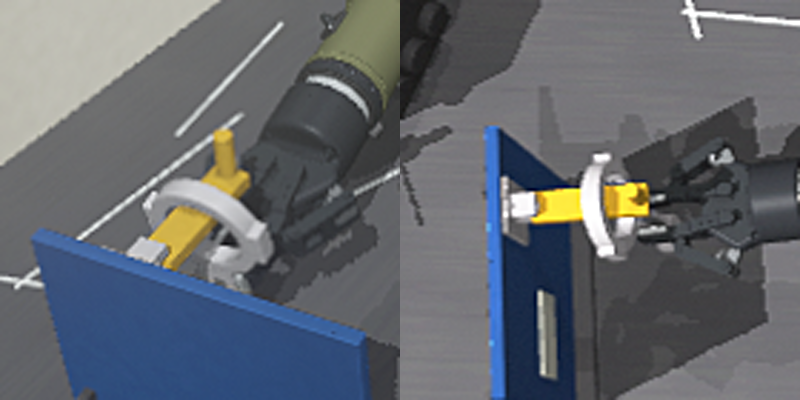

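The eye surrounds the bar between hinge and post, and the hook bears about 6.5 N. I'll release, back off and check that it hangs still.

Run:
```python
from plan import *
from bench import arm
a=.2;Z=n*np.cos(a)+up*np.sin(a)
p=arm.state()["position"]
arm.move_gripper(.055);print(arm.state()["t"],arm.state()["finger_force"])
arm.movel(p+.13*Z,.12);arm.movel(p+.13*Z+up*.12,.2)
prev=None
for i in range(12):
    arm.sleep(.4);c=arm.camera("side");g=cv2.cvtColor(c["color"],cv2.COLOR_RGB2GRAY).astype(int);g=g[180:340,150:330]
    if prev is not None:print(int((abs(g-prev)>25).sum()),end=" ")
    prev=g
print(arm.state()["t"],arm.state()["wrist_force"])
c={"side":c,"top":arm.camera("top")};o=[]
for k in c:
    i=cv2.cvtColor(c[k]["color"],cv2.COLOR_RGB2BGR)
    u,v=np.int32(proj(c[k],hinge+n*.06)[0])-[70,70];v=max(v,0)
    o.append(cv2.resize(i[v:v+140,u:u+140],(400,400),interpolation=2))
cv2.imwrite("pics/m6.png",np.hstack(o))
```

```text
26.075 0.0
49 4 0 0 0 0 0 0 0 0 0 33.4583 [-0.09245118 -0.02065501  0.26158969]
```

View pics/m6.png

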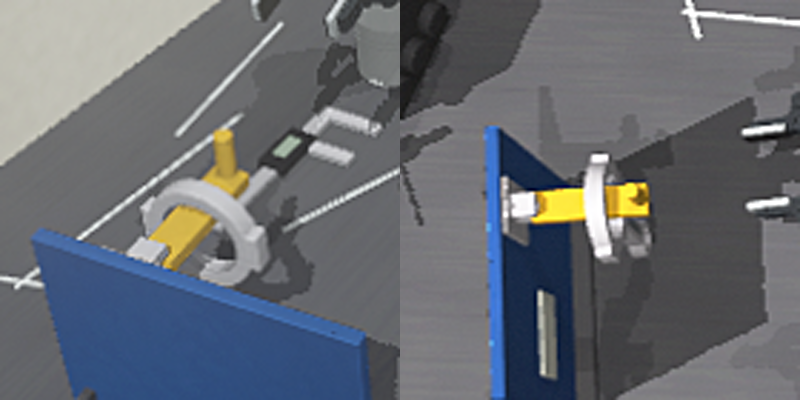

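The rod hangs upright by its large eye on the bar at (600,205), the images stop changing well before the end, and the gripper is clear.

```bash
python3 -c "
from bench import arm
print(arm.sign_off())"
```

```text
the job is handed in; nothing more can be done
None
```

I swung the hook fully out to its stop and hung the bright rod on it by its large eye. I let go once the hook carried about 6.5 N; the rod hung still and clear of the gripper, and I signed off at about 33 s (no verdict came back).

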